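Cam stop and clamp slide on the printed-part jig

TASK

Close the bench jig on the grey printed dome, only by pushing with the fingertips: first push the cam's upright peg round until the cam is at its low point (its lever points straight away from the slide, toward the fence end of the jig), and only then push the slide's upright tab forward until the slide is fully home and the dome is held against the fence. Do not lift or tip the dome, leave the other things on the bench alone, and finish clear of everything.

Things in the scene. Friction and masses are not known exactly. Their poses are not given: they have to be found in the camera images.
- fixture: clamping jig fixed to the bench: flat aluminium plate 280 x 250 mm, 12 mm thick (x -145..135, y -125..125 mm). Origin on the bench surface; x = the slide's forward direction (roughly away from the robot), y = left, z = up. Cam on the far left half, dome channel on the far right half; the slide crosses the near half between side guides 31 mm high at y = +-112 mm
- fence_face (a point): middle of the near face of the fence, the 24 mm high steel bar that ends the dome's channel, at x = 105, y = -62 mm of the jig; the point is 24 mm above the bench, the fence's top 36 mm. The channel is 78 mm wide between two black rails that reach from the fence to x = 41 mm, tops 24 mm above the bench
- cam (a joint): cam angle about its vertical pivot, rad, counter-clockwise from above. 0 and 6.28 (one full turn) = low point: lever and peg point along the jig's +x, away from the slide; 3.14 = high point faces the slide. Range -0.5 to 6.78, starts between 1.3 and 5.0; either way round will do. Stiff: about 7 N at the peg; stays where left. More than 0.35 rad off the low point it stops the slide short of home
- cam_pivot (a point): point on the cam's vertical pivot axis, 42 mm above the bench, at x = 40, y = 55 mm of the jig. The cam is a steel disc of radius 30 mm set 15 mm off this axis, 14 to 34 mm above the bench, with a flat dark lever 16 mm wide on top (34 to 42 mm) pointing to its high side
- cam_peg (a point): centre of the top of the cam's upright black peg at the lever's end: diameter 16 mm, from 42 to 85 mm above the bench, its axis 55 mm from the pivot axis
- slide (a joint): travel of the slide along the jig's +x, m: 0 fully back, 0.035 fully home (hard stop). Starts at 0 to 0.004. Drags with about 4 N friction and stays where it is left
- slide_tab (a point): centre of the rear (pushing) face of the slide's upright dark steel tab, facing the jig's -x, 65 mm above the bench; at x = -80, y = -10 mm of the jig with the slide back. The tab is 10 mm thick, 70 mm wide along y, 25 to 87 mm above the bench. The slide's plate (top 25 mm above the bench, 196 mm wide) reaches 5 mm behind this face
- jaw_face (a point): middle of the slide's black jaw face that pushes the dome, 24 mm above the bench (jaw top 35 mm, 56 mm wide); at x = -3 mm of the jig with the slide back, 32 mm when home, y = -62 mm. Left of it the slide carries a steel toe that faces the cam (top 37 mm above the bench)
- dome: grey printed half-ball, 72 mm across the base, 42 mm high, loose, about 0.1 kg, standing on the jig's plate in the channel between jaw and fence, origin at the centre of its underside. The jaw pushes it along the channel; held against the fence it stands at x = 68 to 69 mm of the jig
- glue: small white glue bottle, 24 mm across, 62 mm high, standing on the near left corner of the jig's plate; leave alone
- gear: orange printed gear, 60 mm across, 18 mm high, on the bench left of the jig; leave alone
- insole: orange printed shoe insole about 220 x 70 x 12 mm, on the bench right of the jig; leave alone
- scraper: print scraper (spatula) 200 mm long, lying far left; leave alone
- driver: screwdriver 180 mm long, lying beyond the jig; leave alone
- mug: white mug, 80 mm across, 90 mm high, at the far left; leave alone
- motor: small square stepper motor 42 x 42 x 40 mm with a 20 mm shaft upward, beyond the jig; leave alone
Not all that is in view belongs to the job. What is meant by the dome is not green or yellow, and is the smaller of those in its own colour.

How it is judged:
On the way, in this order (a step that is already met when the one before it is completed fails the run):
1. the cam is at its low point (within 0.45 rad) and the slide is still back (less than 14 mm forward) ((value of joint cam below 0.45 rad or value of joint cam above 5.833 rad) and value of joint slide below 0.014 m), for 0.2 s.
2. the slide is fully home (within 2 mm) (value of joint slide above 0.033 m), for 0.2 s.
At the end, for the whole second after the job is handed in: The slide is home within 2 mm, the cam is still at its low point (within 0.6 rad), the dome stands flat and at rest in the channel within about 2.5 mm of the fence, and no bystander has been moved more than 30 mm (value of joint slide above 0.033 m and not (not (value of joint cam below 0.6 rad or value of joint cam above 5.683 rad)) and x of dome in the frame of fixture between 0.0665 and 0.072 m and y of dome in the frame of fixture between -0.068 and -0.056 m and z of dome in the frame of fixture below 0.015 m and angle between dome's own z axis and vertical below 0.08 rad and linear speed of dome below 0.02 m/s and not (distance of any of glue, gear, insole, scraper, driver, mug, motor from where it was at the start of the episode above 0.03 m)); the robot touches nothing.
It fails at once if the slide is pushed forward (beyond 14 mm) while the cam is not at its low point (more than 0.6 rad off) (value of joint slide above 0.014 m and not (value of joint cam below 0.6 rad or value of joint cam above 5.683 rad)).
It fails at once if the dome is lifted more than 10 mm or tipped more than 0.35 rad (height (world z) of dome above 0.022 m or angle between dome's own z axis and vertical above 0.35 rad).
It fails at once if a bystander is moved more than 30 mm (distance of any of glue, gear, insole, scraper, driver, mug, motor from where it was at the start of the episode above 0.03 m).
It also fails if it takes over 58 s, if anything falls off the work surface, if the arm or the gripper's body presses on something with over 40 N, if the wrist force passes 120 N, or if a joint passes its speed limit or range.

ROBOT

A 6-joint arm with a two-finger parallel gripper is mounted at the origin on the work surface. World frame = base frame: x ahead of the robot, y to its left, z up, the work surface at z = 0. Lengths are in m, angles in rad, forces in N, time in s.
With the tool pointing down it reaches from about 0.325 to 0.925 m from the base axis. Payload 3.1 kg.
Tool frame: the origin (TCP) lies between the finger pads; the fingertips stand 14 mm ahead of it and the grasp point (between the pads) lies 5 mm behind it; z points along the fingers, y is the line along which they close (so a half turn about z gives the same grasp; the last joint's range is limited). The gripper opens to 85 mm and grips with 20 to 120 N. Pads are 22 mm wide; open, the fingers measure 114 mm over their backs; the gripper's body (76 mm by 85 mm) begins 54 mm behind the grasp point. The pads swing forward as they close: fully open they stand 13 mm farther back than shut.
Start: joints at [-1.304, 0.217, 1.613, -0, 1.311, -0.112], TCP at [0.231, -0.581, 0.245] pointing down, gripper open.
Joint ranges: [-2.75, 2.75], [-0.78, 2.1], [0.31, 2.55], [-1.13, 4.27], [0.13, 2.63], [-2.58, 2.58]. Speed limits (rad/s): [2.79, 2.79, 3.14, 3.14, 3.14, 3.14].

INTERFACE

Orientations are given as a rotation vector (axis times angle).
In Python, from workcell import readout, get_image, ctrl gives the robot as it stands.
- The arm moves only by the tool arm_command, never from a script. Its argument "targets" is a list of rows, each a list of 7 numbers: the turn, a rotation vector about the tool's x, y, z in rad, then the shift along the tool's x, y, z in cm, then the gripper command: -1 is shut, 1 is fully open, values between are in proportion. A call has 1 to 20 rows; each row shifts and turns the commanded pose from where the row before left it, along the tool's axes as they then stand; what a row does not reach is not made up. A row lasts 1/8 s, in which the tool goes at most 62.5 mm and 10.7 degrees, less where a joint would pass 70% of its speed; a pose out of reach is approached as far as the arm can. A call is refused whole if a number of a shift passes 6.25 or a number of a turn 0.188, either way. A call with a gripper value outside its range is refused whole. The fingers move at their own pace and stop on an object; "grip_force" is the grip in N (left out, the last holds). Time passes only in rows, so rows that do not move let the fingers close. It gives the time, the measured TCP pose, the force, the opening and the grip force at its end, in the units of the state.
- readout.observe(): the state, without advancing time (a new reading comes with each control period).
- get_image(name): name is "scene" or "top" or "wrist"; returns a dict with "img" (400x640x3 uint8, red, green, blue), "mtx" (3x3 intrinsics, pixels), "k1" (the pictures are not rectified: a ray, as slopes to the right and down, at radius r is drawn at 1 + k1 r^2 times it, then the intrinsics apply), "eye" and "rotation" of the camera in the world. Camera axes: x right, y down, z forward; pixel columns grow to the right and rows downward; lengths in m; the calibration is good to about 2 mm. A picture is of the moment at which its call begins. There is no depth.
- ctrl.finish_job(): hands the job in; it is judged then, once.
The state is a dict: "time_s": time; "qpos": joint angles; "joint_velocities": joint speeds; "joint_efforts": joint torques, N m; "position": TCP position; "eef_rot": TCP orientation; "ft_force": force on the tool from outside, world axes, zero at the start; "wrist_torque": the same for the moment, N m; "grip_width": opening from 0.0 (shut) to 1.0 (fully open); "grip_force": force on a finger pad.
Only numpy, scipy, OpenCV 4.12 (cv2) and the standard library are available. Lean on these libraries where they do the work, as an engineer would, in place of code of your own. Each camera call takes 0.05 s, during which the arm holds its last target. There are 200 camera calls.

## Working session

There is one attempt and no reset: what is moved stays moved. The work goes in short steps, Python scripts to look and compute and a tool call to move; the robot and the scene stay as the last step left them, time stands still between calls to the robot, and variables do not carry over. Pictures are saved under pics/ and viewed, at most 10 in all, crops included, and the job is handed in when it is done.

Besides the shell and the picture viewer there is one more tool, called after "Emit:" by a JSON object that holds its "fn" and its "kwargs", one argument or row to a line. arm_command: Moves the arm, as the interface text tells. Its arguments: {"type":"object","properties":{"targets":{"type":"array"},"grip_force":{"type":"number"}},"required":["targets"]}

```bash
mkdir -p pics
cat > h.py <<'E'
import numpy as np, cv2
from workcell import readout, get_image, ctrl
def ray(c,u,v):
    K=np.array(c["mtx"]);d=np.array([(u-K[0,2])/K[0,0],(v-K[1,2])/K[1,1]]);s=d.copy()
    for _ in range(30): s=d/(1+c["k1"]*(s@s))
    return np.array(c["rotation"])@np.array([s[0],s[1],1.])
def at(c,u,v,z):
    r=ray(c,u,v);e=np.array(c["eye"]);return e+r*(z-e[2])/r[2]
def proj(c,p):
    q=np.array(c["rotation"]).T@(np.array(p)-c["eye"]);s=q[:2]/q[2];s=s*(1+c["k1"]*(s@s));K=np.array(c["mtx"])
    return s*[K[0,0],K[1,1]]+K[:2,2]
def snap(n,f):
    c=get_image(n);cv2.imwrite("pics/"+f,c["img"][:,:,::-1]);
    import pickle;pickle.dump({k:c[k] for k in c},open("pics/"+f+".pkl","wb"));return c
def load(f):
    import pickle;return pickle.load(open("pics/"+f+".pkl","rb"))
E
python3 - <<'E'
from h import *
for n in("top","scene"):
    c=snap(n,n+"0.png");print(n,c["eye"],c["rotation"])
o=readout.observe();print(o)
E
```

```text
top [0.32062681 0.00189119 1.33006578] [-2.12889903  2.10859594 -0.20520584]
scene [ 1.29083025 -0.32753269  0.6706559 ] [-1.93214858 -1.27357813  0.61291297]
{'time_s': 0.1, 'qpos': array([-1.30417450e+00,  2.17726920e-01,  1.61481947e+00,  3.35226841e-05,
        1.31130858e+00, -1.12196830e-01]), 'joint_velocities': array([ 0.0005943 , -0.00100243, -0.00251202, -0.00300794, -0.00183025,
        0.00098307]), 'joint_efforts': array([-3.72644490e-04, -3.98072720e+01, -3.04970419e+01, -1.78992705e-04,
        4.23314661e-03,  1.27127399e-05]), 'position': array([ 0.23097798, -0.57997078,  0.24404501]), 'eef_rot': array([-3.08319206e+00, -5.91056896e-01,  2.23224953e-04]), 'ft_force': array([-0.45414319, -0.18289814,  0.10240292]), 'wrist_torque': array([-0.02842846, -0.00753459, -0.00437641]), 'grip_force': 0.0, 'grip_width': 1.0013576410075036}
```

View pics/top0.png

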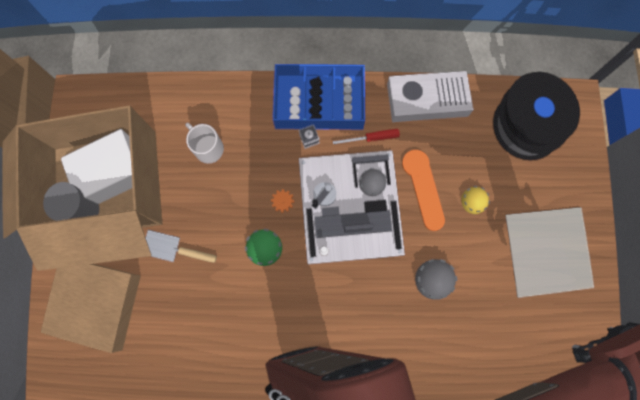

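View pics/scene0.png

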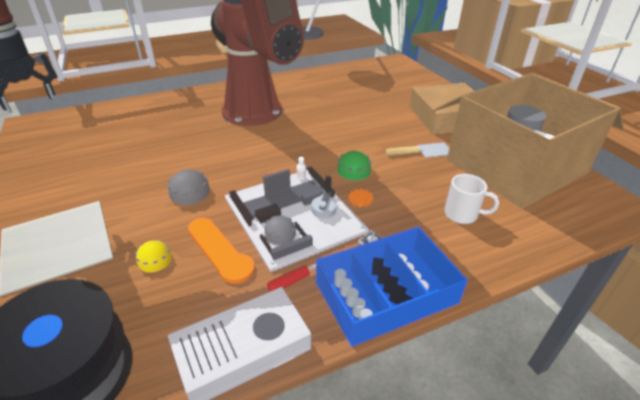

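Top view: jig's corners are about (300,158), (392,152), (404,256), (307,262). Dome candidates are grey in the channel (372,181), larger grey (436,279), green (264,248) and yellow (475,200). I choose the small grey one in the channel. The lever seems to point up-right, with the peg near (316,204) or (329,185); a close crop will settle this.

```bash
sed -i 's/np.array(c\["rotation"\])/cv2.Rodrigues(np.array(c["rotation"],float))[0]/' h.py
python3 - <<'E'
from h import *
c=load("top0.png")
a=cv2.resize(c["img"][140:275,285:420],(600,600),interpolation=cv2.INTER_CUBIC)
cv2.imwrite("pics/crop0.png",a[:,:,::-1])
for u,v in [(300,158),(392,152),(404,256),(307,262)]: print(at(c,u,v,.012).round(3))
E
```

```text
[0.695 0.066 0.012]
[ 0.715 -0.179  0.012]
[ 0.438 -0.205  0.012]
[0.42  0.043 0.012]
```

View pics/crop0.png

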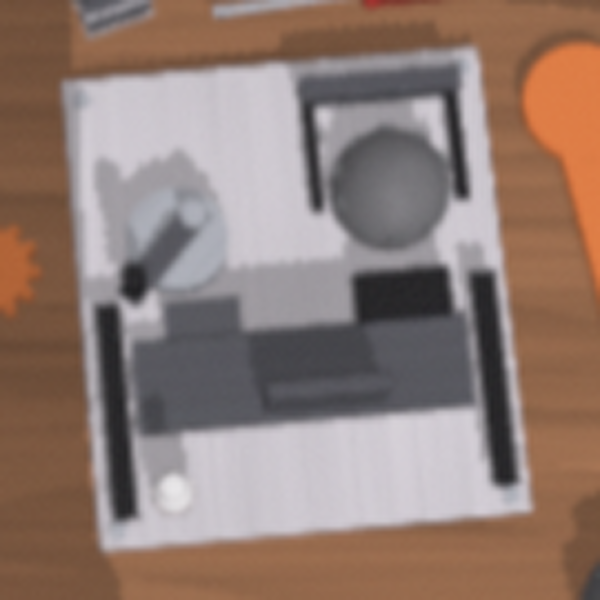

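```bash
cat >> h.py <<'E'
def fit():
    c=load("top0.png");P=np.array([at(c,285+(u+.5)/4.444,140+(v+.5)/4.444,.012)[:2] for u,v in [(65,80),(475,48),(530,510),(105,550)]])
    M=np.array([[.135,.125],[.135,-.125],[-.145,-.125],[-.145,.125]])
    a=M-M.mean(0);b=P-P.mean(0);th=np.arctan2((a[:,0]*b[:,1]-a[:,1]*b[:,0]).sum(),(a*b).sum())
    R=np.array([[np.cos(th),-np.sin(th)],[np.sin(th),np.cos(th)]]);t=P.mean(0)-R@M.mean(0);return R,t,th,P,M
R,t,th,P,M=fit()
def W(x,y): return R@[x,y]+t
def J(p): return R.T@(np.array(p)[:2]-t)
E
python3 - <<'E'
from h import *
c=load("top0.png")
print(t,th,(P-M@R.T-t).round(4).tolist())
f=lambda u,v,z:J(at(c,285+(u+.5)/4.444,140+(v+.5)/4.444,z)).round(4)
print("peg",f(133,275,.085),"pivot",f(192,212,.042),"tabtop",f(328,395,.087),"glue",f(174,487,.062),"dome",f(390,188,.03))
p=f(133,275,.085)-[.04,.055];print(np.arctan2(p[1],p[0])%6.283,np.hypot(*p))
print(W(-.08,-.01),W(.04,.055))
E
```

```text
[ 0.5722509 -0.0694445] 0.09803849426905906 [[0.0007, -0.0013], [-0.0011, 0.0017], [0.0004, 0.0016], [0.0, -0.0019]]
peg [-0.0005  0.0934] pivot [0.0418 0.0563] tabtop [-0.0771 -0.0073] glue [-0.1175  0.081 ] dome [ 0.0485 -0.0606]
2.3828041774392696 0.055810482886282216
[ 0.49361387 -0.087227  ] [ 0.60667534 -0.01079334]
```

Emit:
{"fn": "arm_command", "kwargs": {
  "targets": [
    [0, 0, 0, 3.15, -2.64, 0, -1],
    [0, 0, 0, 3.15, -2.64, 0, -1],
    [0, 0, 0, 3.15, -2.64, 0, -1],
    [0, 0, 0, 3.15, -2.64, 0, -1],
    [0, 0, 0, 3.15, -2.64, 0, -1],
    [0, 0, 0, 3.15, -2.64, 0, -1],
    [0, 0, 0, 3.15, -2.64, 0, -1],
    [0, 0, 0, 3.15, -2.64, 0, -1],
    [0, 0, 0, 3.15, -2.64, 0, -1],
    [0, 0, 0, 3.15, -2.64, 0, -1],
    [0, 0, 0, 3.15, -2.64, 0, -1],
    [0, 0, 0, 3.15, -2.64, 0, -1],
    [0, 0, 0, 3.15, -2.64, 0, -1],
    [0, 0, 0, 3.15, -2.64, 0, -1],
    [0, 0, 0, 3.15, -2.64, 0, -1],
    [0, 0, 0, 3.15, -2.64, 0, -1]
  ],
  "grip_force": 40
}}

```text
time_s: 2.1
position: [0.5433, -0.0005, 0.2448]
eef_rot: [-3.085, -0.592, 0.001]
ft_force: [0.9, -0.1, 0.4]
grip_width: -0.001
grip_force: 0.0
```

Emit:
{"fn": "arm_command", "kwargs": {
  "targets": [
    [0, 0, -0.175, 0, 0, 0, -1],
    [0, 0, -0.175, 0, 0, 0, -1],
    [0, 0, -0.175, 0, 0, 0, -1],
    [0, 0, -0.175, 0, 0, 0, -1],
    [0, 0, -0.175, 0, 0, 0, -1],
    [0, 0, -0.175, 0, 0, 0, -1],
    [0, 0, -0.175, 0, 0, 0, -1],
    [0, 0, -0.175, 0, 0, 0, -1],
    [0, 0, -0.175, 0, 0, 0, -1],
    [0, 0, -0.175, 0, 0, 0, -1],
    [0, 0, -0.175, 0, 0, 0, -1],
    [0, 0, -0.175, 0, 0, 0, -1],
    [0, 0, 0, 0, 0, 0, -1]
  ]
}}

```text
time_s: 3.72
position: [0.5428, -0.0018, 0.2447]
eef_rot: [-1.025, -2.969, 0.0]
ft_force: [0.4, 0.4, 0.1]
grip_width: -0.001
grip_force: 0.0
```

```bash
cat >> h.py <<'E'
def pose():
    o=readout.observe();Rt=cv2.Rodrigues(np.array(o["eef_rot"],float))[0]
    return np.array(o["position"]),Rt,o
def go(x,y,z,d):
    "tool shift (cm) and turn to jig point x,y at world z with tool y along jig angle d"
    p,Rt,o=pose();D=np.r_[W(x,y),z]-p;w=d+th+np.pi/2;psi=np.arctan2(Rt[1,0],Rt[0,0])
    print("time",o["time_s"],"jig",J(p).round(4),"z",p[2].round(4),"tilt",Rt[2].round(3),"F",o["ft_force"].round(1),"shift cm",(Rt.T@D*100).round(2),"turn z",round(float(-((w-psi+np.pi)%(2*np.pi)-np.pi)),3))
E
python3 - <<'E'
from h import *
go(-.022,.070,.069,2.383-np.pi/2)
c=snap("wrist","w1.png"); cv2.imwrite("pics/w1.png",c["img"][:,:,::-1])
E
```

```text
time 3.725 jig [-0.0227  0.0702] z 0.2447 tilt [ 0.001 -0.001 -1.   ] F [0.4 0.4 0.1] shift cm [-0.08  0.04 17.57] turn z -0.004
```

View pics/w1.png

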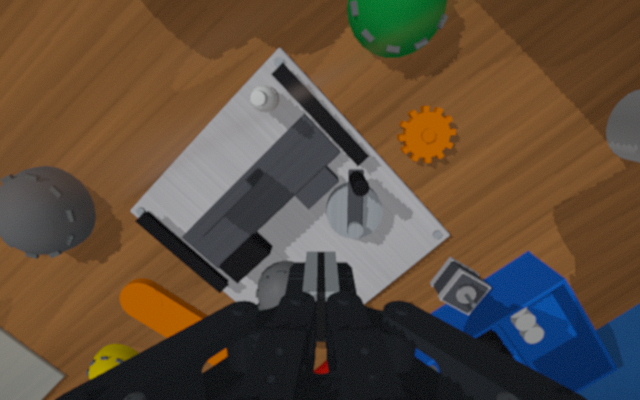

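Wrist view: jig corners are at (280,50), (133,210) and (448,237), and the peg's top is about (360,184). The lever runs from (354,230) to the peg. I'll check these against the fit.

Run:
```python
from h import *
c=load("w1.png")
for n,q in dict(NL=(280,50,.012),NR=(133,210,.012),FL=(448,237,.012),pegtop=(360,187,.085),pivot=(354,230,.042),glue=(261,97,.062)).items(): print(n,J(at(c,*q)).round(4))
```

```text
NL [-0.1399  0.1261]
NR [-0.1401 -0.1174]
FL [0.1372 0.1243]
pegtop [0.0008 0.0961]
pivot [0.0431 0.0563]
glue [-0.1156  0.0855]
```

Emit:
{"fn": "arm_command", "kwargs": {
  "targets": [
    [0, 0, 0, 0, 0, 4.4, -1],
    [0, 0, 0, 0, 0, 4.4, -1],
    [0, 0, 0, 0, 0, 4.4, -1],
    [0, 0, 0, 0, 0, 2.5, -1],
    [0, 0, 0, 0, 0, 1.8, -1],
    [0, 0, 0, 0, 0, 0, -1]
  ]
}}

```text
time_s: 4.53
position: [0.5421, -0.0017, 0.069]
eef_rot: [-1.023, -2.967, 0.001]
ft_force: [-0.6, 0.1, 0.2]
grip_width: 0.002
grip_force: 0.0
```

```bash
cat >> h.py <<'E'
t=t+R@[.002,.0015]
E
python3 - <<'E'
from h import *
a=2.38;r,off=.055,.0235
x,y=np.array([.04,.055])+[r*np.cos(a)-off*np.sin(a),r*np.sin(a)+off*np.cos(a)]
go(x,y,.069,a-np.pi/2)
E
```

```text
time 4.525 jig [-0.0254  0.0689] z 0.069 tilt [ 0.003 -0.002 -1.   ] F [-0.6  0.1  0.2] shift cm [-0.19  1.16 -0.01] turn z -0.0
```

Emit:
{"fn": "arm_command", "kwargs": {
  "targets": [
    [0, 0, 0, -0.1, 0.6, 0, -1],
    [0, 0, 0, -0.1, 0.55, 0, -1],
    [0, 0, 0.12, 0.23, 0.68, 0, -1],
    [0, 0, 0.12, 0.23, 0.68, 0, -1],
    [0, 0, 0.12, 0.23, 0.68, 0, -1],
    [0, 0, 0.12, 0.23, 0.68, 0, -1],
    [0, 0, 0.12, 0.23, 0.68, 0, -1]
  ]
}}

```text
time_s: 5.4
position: [0.5708, 0.0344, 0.0717]
eef_rot: [1.858, 2.533, -0.006]
ft_force: [-5.5, -5.9, 4.6]
grip_width: 0.003
grip_force: 3.4
```

```bash
cat >> h.py <<'E'
def arc(a,off=.0235,r=.055):
    x,y=np.array([.04,.055])+[r*np.cos(a)-off*np.sin(a),r*np.sin(a)+off*np.cos(a)]
    go(x,y,.069,a-np.pi/2)
E
python3 - <<'E'
from h import *
arc(2.38-.6)
E
```

```text
time 5.4 jig [0.0067 0.102 ] z 0.0717 tilt [-0.002 -0.003 -1.   ] F [-5.5 -5.9  4.6] shift cm [ 0.21 -0.07  0.27] turn z -0.002
```

Emit:
{"fn": "arm_command", "kwargs": {
  "targets": [
    [0, 0, 0.12, 0.28, 0.68, 0, -1],
    [0, 0, 0.12, 0.28, 0.68, 0, -1],
    [0, 0, 0.12, 0.28, 0.68, 0, -1],
    [0, 0, 0.12, 0.28, 0.68, 0, -1],
    [0, 0, 0.12, 0.23, 0.68, 0, -1],
    [0, 0, 0.12, 0.23, 0.68, 0, -1],
    [0, 0, 0.12, 0.23, 0.68, 0, -1]
  ]
}}

```text
time_s: 6.28
position: [0.6149, 0.0509, 0.0701]
eef_rot: [-2.727, -1.552, 0.012]
ft_force: [-7.4, -0.4, 2.1]
grip_width: -0.001
grip_force: 3.2
```

Run:
```python
from h import *
arc(1.78-.84)
c=snap("top","top1.png"); a=cv2.resize(c["img"][130:265,275:410],(600,600),interpolation=cv2.INTER_CUBIC);cv2.imwrite("pics/c1.png",a[:,:,::-1])
```

```text
time 6.275 jig [0.0522 0.1141] z 0.0701 tilt [-0.005 -0.007 -1.   ] F [-7.4 -0.4  2.1] shift cm [0.   0.15 0.11] turn z -0.003
```

View pics/c1.png

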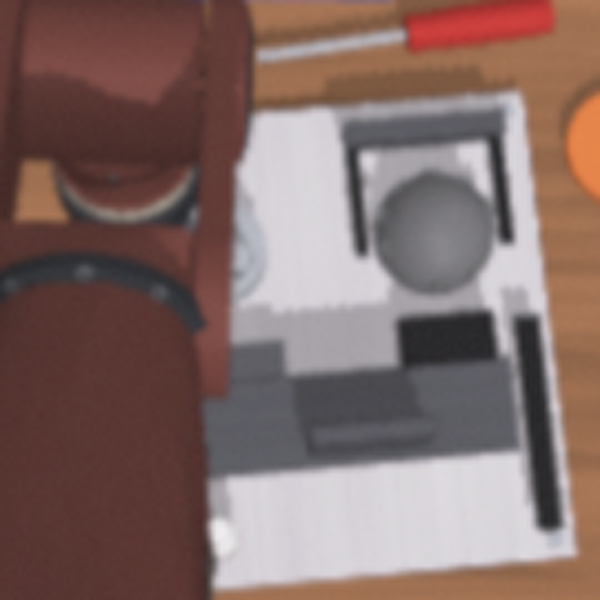

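The arm hides the peg, but the slide and dome have not moved. A steady 7 N shows the fingertips are still on the peg, so I carry on round.

Emit:
{"fn": "arm_command", "kwargs": {
  "targets": [
    [0, 0, 0.12, 0.23, 0.75, 0, -1],
    [0, 0, 0.12, 0.23, 0.75, 0, -1],
    [0, 0, 0.12, 0.23, 0.7, 0, -1],
    [0, 0, 0.12, 0.23, 0.68, 0, -1],
    [0, 0, 0.12, 0.23, 0.68, 0, -1],
    [0, 0, 0.12, 0.23, 0.68, 0, -1],
    [0, 0, 0.12, 0.23, 0.68, 0, -1],
    [0, 0, 0.1, 0.2, 0.56, 0, -1]
  ]
}}

```text
time_s: 7.32
position: [0.6606, 0.0213, 0.0694]
eef_rot: [-3.133, -0.149, 0.012]
ft_force: [-6.3, 6.2, 0.7]
grip_width: 0.003
grip_force: 3.1
```

Run:
```python
from h import *
arc(0)
c=snap("wrist","w2.png")
for b in (0,.3,.6): print(b,proj(c,[*W(.04+.055*np.cos(b),.055+.055*np.sin(b)),.085]).round())
```

```text
time 7.325 jig [0.0948 0.0802] z 0.0694 tilt [-0.007 -0.005 -1.   ] F [-6.3  6.2  0.7] shift cm [0.02 0.17 0.04] turn z -0.003
0 [381. 307.]
0.3 [340. 313.]
0.6 [303. 328.]
```

View pics/w2.png

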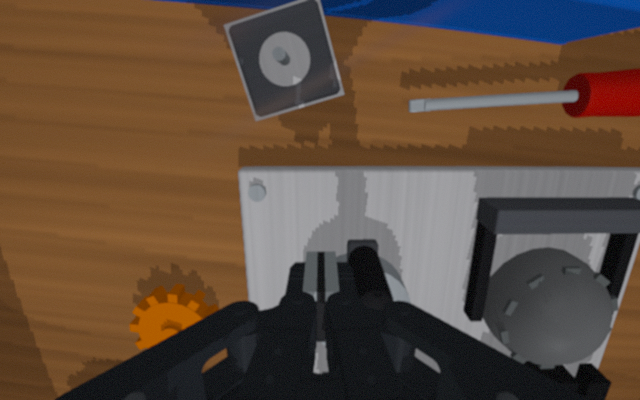

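The peg's top is near (377,292), beside the closed fingertips, and the lever points up the picture along jig +x. It is within about 0.1 rad of low, so I nudge it a little further, back off and lift.

Emit:
{"fn": "arm_command", "kwargs": {
  "targets": [
    [0, 0, 0, 0, 0.3, 0, -1],
    [0, 0, 0, 0, 0, 0, -1],
    [0, 0, 0, 0, -1.5, 0, -1],
    [0, 0, 0, 0, -0.5, -3, -1],
    [0, 0, 0, 0, 0, -4.5, -1],
    [0, 0, 0, 0, 0, -3, -1],
    [0, 0, 0, -3.5, 1.8, 0, -1],
    [0, 0, 0, -3.5, 1.8, 0, -1],
    [0, 0, 0, -3.5, 1.8, 0, -1],
    [0, 0, 0, -3.5, 1.8, 0, -1],
    [0, 0, 0, -3.5, 1.8, 0, -1],
    [0, 0, 0, -3.5, 1.8, 0, -1],
    [0, 0, 0, 0, 0, 0, -1]
  ]
}}

```text
time_s: 9.0
position: [0.4627, -0.0932, 0.1761]
eef_rot: [3.137, 0.152, 0.002]
ft_force: [-0.0, 0.2, 0.7]
grip_width: 0.001
grip_force: 0.0
```

Run:
```python
from h import *
go(-.116,-.010,.069,-np.pi/2)
c=snap("wrist","w3.png")
for b in (0,.3,-.3): print(b,proj(c,[*W(.04+.055*np.cos(b),.055+.055*np.sin(b)),.085]).round())
```

```text
time 9.0 jig [-0.1134 -0.0144] z 0.1761 tilt [ 0.001  0.001 -1.   ] F [-0.   0.2  0.7] shift cm [-0.28 -0.46 10.71] turn z -0.001
0 [ 191. -143.]
0.3 [ 162. -136.]
-0.3 [ 220. -139.]
```

View pics/w3.png

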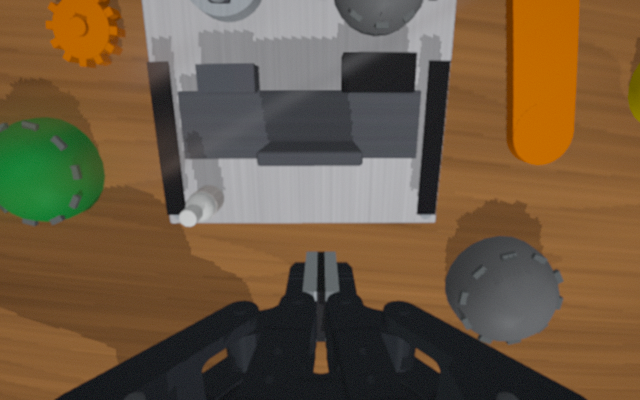

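Wrist view: the tab is at about (258..362, 155), ahead of the fingertips and roughly centred on them, and the glue stands clear at (190,215). The cam's peg is out of frame, so I check it in the top view.

Run:
```python
from h import *
c=snap("top","top2.png"); a=cv2.resize(c["img"][140:275,285:420],(600,600),interpolation=cv2.INTER_CUBIC);cv2.imwrite("pics/c2.png",a[:,:,::-1])
for b in (0,.3,-.3): print(b,((proj(c,[*W(.04+.055*np.cos(b),.055+.055*np.sin(b)),.085])-[285,140])*4.444).round())
```

```text
0 [184. 101.]
0.3 [156. 107.]
-0.3 [213. 102.]
```

View pics/c2.png

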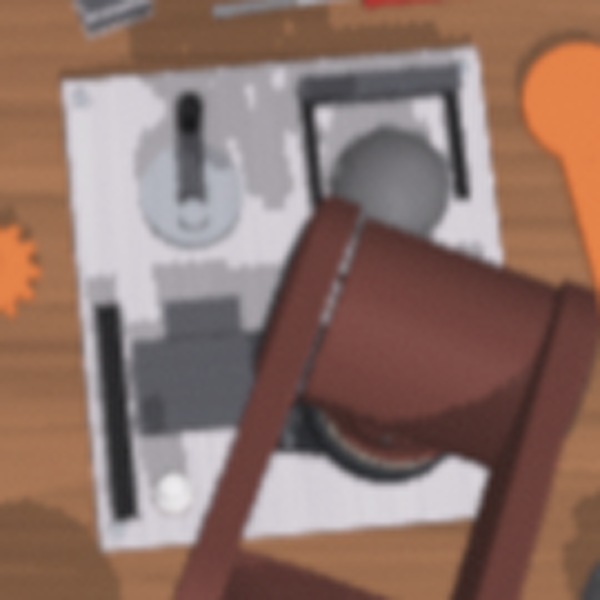

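The peg's top is at (189,98) in the crop, against (184,101) predicted for zero, so the cam is at low within about 0.05 rad. Now I descend behind the tab and push.

Emit:
{"fn": "arm_command", "kwargs": {
  "targets": [
    [0, 0, 0, -0.3, -0.4, 4, -1],
    [0, 0, 0, 0, 0, 4, -1],
    [0, 0, 0, 0, 0, 2.4, -1],
    [0, 0, 0, 0, 0, 0, -1],
    [0, 0, 0, 0.8, 0, 0, -1],
    [0, 0, 0, 0.8, 0, 0, -1],
    [0, 0, 0, 0.5, 0, 0, -1],
    [0, 0, 0, 0.5, 0, 0, -1],
    [0, 0, 0, 0.5, 0, 0, -1],
    [0, 0, 0, 0.5, 0, 0, -1],
    [0, 0, 0, 0.5, 0, 0, -1],
    [0, 0, 0, 0.5, 0, 0, -1]
  ]
}}

```text
time_s: 10.6
position: [0.5056, -0.0844, 0.0711]
eef_rot: [-3.138, -0.155, 0.002]
ft_force: [-4.7, -1.2, 3.6]
grip_width: -0.0
grip_force: 2.6
```

Run:
```python
from h import *
go(-.056,-.010,.069,-np.pi/2)
```

```text
time 10.6 jig [-0.0698 -0.0099] z 0.0711 tilt [-0.001 -0.    -1.   ] F [-4.7 -1.2  3.6] shift cm [1.38 0.01 0.21] turn z 0.001
```

Emit:
{"fn": "arm_command", "kwargs": {
  "targets": [
    [0, 0, 0, 0.4, 0, 0, -1],
    [0, 0, 0, 0.4, 0, 0, -1],
    [0, 0, 0, 0.3, 0, 0, -1],
    [0, 0, 0, 0.2, 0, 0, -1],
    [0, 0, 0, 0, 0, 0, -1]
  ]
}}

```text
time_s: 11.22
position: [0.5181, -0.0832, 0.0712]
eef_rot: [-3.138, -0.156, 0.004]
ft_force: [-6.5, -1.8, 5.1]
grip_width: -0.002
grip_force: 3.3
```

Emit:
{"fn": "arm_command", "kwargs": {
  "targets": [
    [0, 0, 0, 0.2, 0, 0, -1],
    [0, 0, 0, 0.2, 0, 0, -1],
    [0, 0, 0, 0, 0, 0, -1]
  ]
}}

```text
time_s: 11.6
position: [0.518, -0.0831, 0.0711]
eef_rot: [-3.137, -0.157, 0.02]
ft_force: [-16.2, -4.3, 15.2]
grip_width: 0.003
grip_force: 9.1
```

Run:
```python
from h import *
go(-.056,-.010,.069,-np.pi/2)
```

```text
time 11.6 jig [-0.0573 -0.0098] z 0.0711 tilt [-0.013 -0.001 -1.   ] F [-16.2  -4.3  15.2] shift cm [0.13 0.02 0.21] turn z 0.002
```

The force rose to 16 N while the tool stood still, so the slide is at its hard stop. One small firm push, then I back off and lift clear.

Emit:
{"fn": "arm_command", "kwargs": {
  "targets": [
    [0, 0, 0, 0.2, 0, 0, -1],
    [0, 0, 0, 0, 0, 0, -1],
    [0, 0, 0, 0, 0, 0, -1]
  ]
}}

```text
time_s: 11.98
position: [0.5181, -0.0831, 0.0711]
eef_rot: [-3.137, -0.158, 0.027]
ft_force: [-22.6, -5.6, 20.3]
grip_width: 0.001
grip_force: 11.8
```

Emit:
{"fn": "arm_command", "kwargs": {
  "targets": [
    [0, 0, 0, -1.0, 0, 0, -1],
    [0, 0, 0, -2.0, 0, 0, -1],
    [0, 0, 0, -2.0, 0, 0, -1],
    [0, 0, 0, 0, 0, -4, -1],
    [0, 0, 0, 0, 0, -5, -1],
    [0, 0, 0, 0, 0, -5, -1],
    [0, 0, 0, -2, 4, -3, -1],
    [0, 0, 0, -2, 5, 0, -1],
    [0, 0, 0, -1, 5, 0, -1],
    [0, 0, 0, 0, 5, 0, -1],
    [0, 0, 0, 0, 5, 0, -1],
    [0, 0, 0, 0, 5, 0, -1],
    [0, 0, 0, 0, 0, 0, -1],
    [0, 0, 0, 0, 0, 0, -1]
  ]
}}

```text
time_s: 13.72
position: [0.4544, -0.3807, 0.241]
eef_rot: [-3.137, -0.155, -0.002]
ft_force: [-0.3, -1.2, 0.3]
grip_width: -0.001
grip_force: 0.0
```

Run:
```python
from h import *
go(-.056,-.010,.069,-np.pi/2)
c=snap("top","top3.png"); a=cv2.resize(c["img"][140:275,285:420],(600,600),interpolation=cv2.INTER_CUBIC);cv2.imwrite("pics/c3.png",a[:,:,::-1])
f=lambda x,y,z:((proj(c,[*W(x,y),z])-[285,140])*4.444).round()
print("dome",f(.0685,-.062,.03),"tab top rear home",f(-.045,-.01,.087),"jaw top home",f(.032,-.062,.035),"peg",f(.095,.055,.085))
```

```text
time 13.725 jig [-0.1497 -0.2997] z 0.241 tilt [ 0.001 -0.    -1.   ] F [-0.3 -1.2  0.3] shift cm [  9.36 -28.96  17.22] turn z 0.0
dome [386. 152.] tab top rear home [324. 334.] jaw top home [394. 211.] peg [184. 101.]
```

View pics/c3.png

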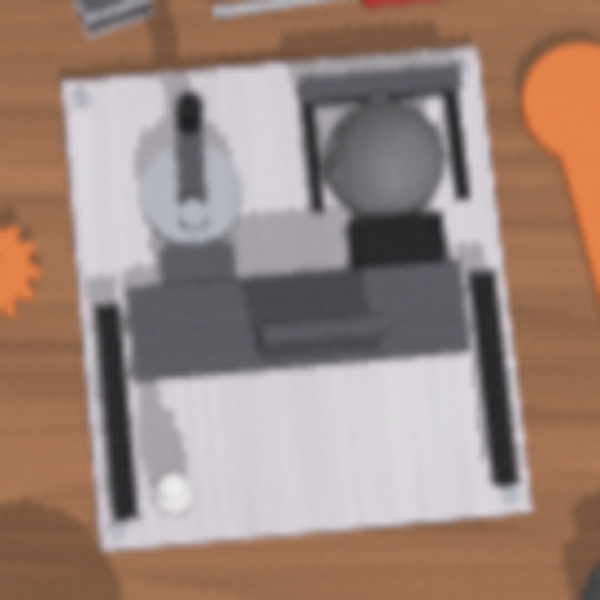

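Peg at (189,98), still low. The dome at (385,157) is against the fence with the jaw touching it, the glue is unmoved and the arm is well clear.

```bash
python3 -c "
from h import *
print(ctrl.finish_job())"
```

```text
the job is handed in; nothing more can be done
None
```

I pushed the cam to its low point (within about 0.05 rad) and then the slide to its hard stop. In the last picture the dome is against the fence and the arm is clear; the job is handed in, but no verdict came back.

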